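Switch on the sealing press behind the stock rack and make one seal

TASK

The sealing press gets its power from the box behind the low stock rack: with the bent rod, flip that box's paddle switch fully over towards the robot's side, without touching the paddle with the gripper, then lay the rod back in its two-post stand as it was. After that pull the press lever all the way down, and ease it slowly back up to its rest, keeping hold of it so that it never springs up by itself. Leave everything else on the table where it is, and neither drop the rod nor pull the lever before the power is on.

Things in the scene. Friction and masses are not known exactly. Their poses are not given: they have to be found in the camera images.
- rod: bent rod: wooden handle 140 long (x) x 18 wide (y) x 24 high, origin at its centre; from its +x end an 8 mm steel rod runs on to x = +150 and there bends square down (-z), ending at z = -130. About 140 g, balance point on the handle, about 15 mm ahead of its centre. It starts lying in the stand, z up; the middle of the handle, between the posts, is free for a grip from above.
- rod_tip (a point): lower end of the rod's down-turned part, at (150, 0, -130) mm in the rod's frame
- stand: plywood stand, fixed, left or right of the rack (it swaps with the press): base 150 (x) x 90 x 12, two posts 12 thick at x = -52 and +52, 153 high, each with two cheeks 26 apart, flaring above, top at 174. Origin under the base on the table, z up. The resting rod has its origin at (0, 0, 165) mm here, x along the stand's +x, its handle on the posts between the cheeks, its end 35 above the table.
- rack: low timber stock rack full of small cartons, fixed, the barrier: 80 deep (x) x 300 wide (y) x 130 high; origin under its centre on the table. The power box stands on the far (+x) side of it.
- toggle_pivot (a point): pivot of the paddle switch, 47 mm above the table, over the centre of the grey power box (90 (x) x 80 (y) x 45 mm high, fixed); this frame's x axis points away from the rack, within about 0.25 rad of world x, and the paddle turns about its y axis
- toggle_tip (a point): middle of the paddle's upper edge, 60 mm from the pivot; paddle 8 thick, 36 wide (y), and its broad part is the upper 26 mm. Frame turns with the paddle.
- toggle (a joint): paddle switch angle, rad: 0 = off, leaning 0.5 rad from upright away from the rack (+x); 1.0 = fully on, leaning 0.5 rad towards the rack and robot (-x). Starts between 0 and 0.15. It stays where it is left (friction only); about 0.6 N at the edge moves it.
- press: grey bench sealing press, fixed, base 200 (x) x 130 (y) x 28, column at the far (+x) side with the lever pivot; origin under the base's centre on the table; lever to the -x side. Column and head are 140 mm high, the lever's two cheeks 202 mm, the knob's top 296 mm at rest.
- lever_pivot (a point): the lever's hinge axis, along this frame's y, 175 mm above the table, at (50, 0, 175) mm in the press's frame; same axes as the press
- knob (a point): centre of the black knob at the end of the lever: a disc 36 mm across and 26 mm thick, its two flat faces to the sides (its axis is this frame's y), 170 mm from the pivot; the lever is a 14 mm round bar
- lever_arm (a joint): press lever angle, rad: 0 = at rest on its stop, pointing to the press's -x and 0.65 above level; 0.7 = fully down on its stop, 0.05 below level. A spring returns it: 2 N at the knob to start, 7 N at the bottom, a little more while moving. Easing back means slower than 1.5 rad/s; let go in the lower half it is faster, let go within 0.05 rad of rest it is not.
- tape_roll: bystander: cardboard-brown ring 90 mm across, 24 high, beside the power box; origin under its centre
- carton_a: bystander: brown carton 50 x 80 x 60 high, between robot and rack; origin under its centre
- carton_b: bystander: white carton 60 x 60 x 80 high, beside the power box; origin under its centre
- marker: bystander: grey flat pen 130 x 18 x 14, lying in front of the rack; origin under its centre
- glue: bystander: small bottle 40 mm across, 90 high, at the left end of the rack, origin under its centre
- driver: bystander: black-handled screwdriver, lying beyond the power box
- can: bystander: metal can 48 mm across, 100 high, at the right end of the rack, origin under its centre
Things that resemble listed ones, but are neither listed nor needed, are in the scene too. Of the things shaped like the rod, the wooden one is meant.

How it is judged:
By the outcome, as a careful person would: the job done as asked, in the order asked, and still so for the second after the job is handed in, with the robot touching nothing.
It also fails if it takes over 67 s, if anything falls off the work surface, if the arm or the gripper's body presses on something with over 40 N, if the wrist force passes 120 N, or if a joint passes its speed limit or range.

ROBOT

A 7-joint arm with a two-finger parallel gripper is mounted at the origin on the work surface. World frame = base frame: x ahead of the robot, y to its left, z up, the work surface at z = 0. Lengths are in m, angles in degrees, forces in N, time in s.
With the tool pointing down it reaches from about 0.425 to 0.875 m from the base axis. Payload 4.7 kg.
Tool frame: the origin (TCP) lies at the very end of the fingers, on their centre line; the grasp point (between the pads) lies 19 mm behind it; y points along the fingers, z is the direction in which the jaws open and shut, and the axes are right-handed (so a half turn about y gives the same grasp; the last joint's range is limited). The gripper opens to 87 mm and grips with 3 to 60 N. Pads are 19 mm wide; open, the fingers measure 117 mm over their backs; the gripper's body (75 mm by 190 mm) begins 51 mm behind the grasp point.
Start: joints at [63.891, 18.392, -4.016, 83.108, 1.295, 78.541, -3.26], TCP at [0.294, -0.58, 0.223] pointing down, gripper open.
Joint ranges: [-163.93, 163.93], [-17.29, 119.83], [-79.2, 71.16], [3.27, 140.29], [-89.18, 269.18], [5.43, 117.66], [-154.24, 154.24]. Speed limits (degrees/s): [147.25, 147.25, 180, 180, 180, 180, 180].

INTERFACE

Orientations are given as [roll, pitch, yaw] about the fixed x, y, z axes, in that order (R = Rz(yaw) Ry(pitch) Rx(roll)).
In Python, from cell import env gives the robot as it stands.
- The arm moves only by the shell command python3 -m pendant 'ROWS' [FORCE]. ROWS is JSON, one flat list of numbers, 7 for each row, row after row: the shift along the world's x, y, z in units of 40 mm (1.0 is 40 mm), then the turn, a rotation vector about the world's x, y, z in units of 10 degrees (1.0 is 10 degrees), then the finger opening in mm, from 0 to 87. In form: [x, y, z, wx, wy, wz, jaw, x, y, z, wx, wy, wz, jaw, ...]. A call has 1 to 10 rows; each row shifts and turns the commanded pose from where the row before left it; what a row does not reach is not made up. A row lasts 1/8 s, in which the tool goes at most 62.5 mm and 10.7 degrees, less where a joint would pass 70% of its speed; a pose out of reach is approached as far as the arm can. A call is refused whole if a number of a shift passes 1 or a number of a turn 1, either way. A call with a gripper value outside its range is refused whole. The fingers move at their own pace and stop on an object; FORCE is the grip in N (left out, the last holds). Time passes only in rows, so rows that do not move let the fingers close. It gives the time, the measured TCP pose, the force and the opening at its end, in the units of the state.
- env.get_obs(): the state, without advancing time (a new reading comes with each control period).
- env.read_camera(name): name is "side" or "top"; returns a dict with "image" (480x640x3 uint8, red, green, blue), "fx", "fy", "cx", "cy" (pixels), "cam_to_world" (4x4, takes a point from camera to world coordinates). Camera axes: x right, y up, looking along -z (the intrinsics and any distortion apply to the point x, -y, -z); pixel columns grow to the right and rows downward; lengths in m; the calibration is good to about 2 mm. A picture is of the moment at which its call begins. There is no depth.
- env.sign_off(): hands the job in, once; it reports no verdict.
The state is a dict: "time_s": time; "qpos": joint angles; "joint_velocities": joint speeds; "effort": joint torques, N m; "tool_pos": TCP position; "tool_rot": TCP orientation; "force": force on the tool from outside, world axes, zero at the start; "wrist_torque": the same for the moment, N m; "grip_width": finger opening in m.
Only numpy, scipy, OpenCV 4.12 (cv2) and the standard library are available. Lean on these libraries where they do the work, as an engineer would, in place of code of your own. Each camera call takes 0.05 s, during which the arm holds its last target.

## Working session

There is one attempt and no reset: what is moved stays moved. The work goes in short steps, Python scripts to look and compute and a shell command to move; the robot and the scene stay as the last step left them, time stands still between calls to the robot, and variables do not carry over. Pictures are saved under pics/ and viewed, and the job is handed in when it is done.

```bash
ls; mkdir -p pics; python3 - <<'E'
from cell import env
import cv2,json
o=env.get_obs()
for k in o: print(k,o[k])
for n in("side","top"):
    c=env.read_camera(n); cv2.imwrite(f"pics/{n}0.png",c["image"][:,:,::-1])
    print(n,{k:c[k] for k in c if k!="image"})
E
```

```text
pics
time_s 0.0
qpos [63.89295681 18.43875886 -4.0149325  83.17511561  1.2943674  78.54070649
 -3.26105347]
joint_velocities [-0.04702892  0.02834725  0.04272688 -0.0307529  -0.07323471 -0.04483916
  0.01869941]
effort [-1.17295775e-03 -4.91291177e+01 -4.04220382e-01 -3.12532675e+01
 -6.38803560e-02  4.37011337e-02  1.54661639e-04]
tool_pos [ 0.29393394 -0.57912058  0.22146297]
tool_rot [-9.01093750e+01 -5.34683012e-03 -1.53084946e+02]
force [ 0.25761283 -0.15004523  0.50733592]
wrist_torque [ 0.03548597 -0.01160527  0.0034603 ]
grip_width 0.08744998441346627
side {'fx': 593.6945443418954, 'fy': 593.6945443418954, 'cx': 329.19079316378867, 'cy': 246.72207957901858, 'cam_to_world': array([[-0.71590338,  0.43238203, -0.54820446, -0.1902219 ],
       [-0.69819717, -0.44137811,  0.56365421,  0.71623052],
       [ 0.0017485 ,  0.78627676,  0.61787199,  0.99319552],
       [ 0.        ,  0.        ,  0.        ,  1.        ]])}
top {'fx': 549.6640859373327, 'fy': 549.6640859373327, 'cx': 311.06468389524184, 'cy': 242.6055283232564, 'cam_to_world': array([[ 0.0235263 ,  0.99198105, -0.12417772,  0.35568568],
       [-0.99963249,  0.02166855, -0.01629006, -0.00152008],
       [-0.01346868,  0.12451533,  0.99212627,  1.30826364],
       [ 0.        ,  0.        ,  0.        ,  1.        ]])}
```

View pics/top0.png

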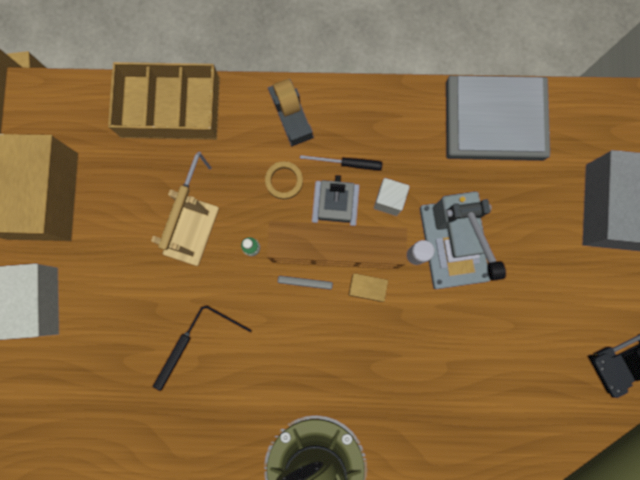

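View pics/side0.png

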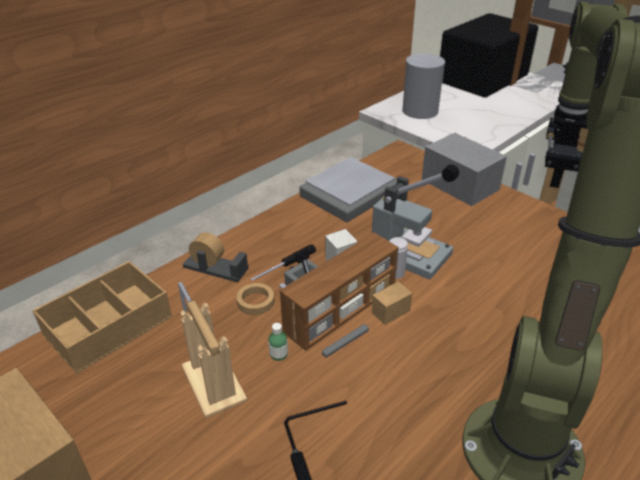

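Top view: the stand with the wooden rod is on the left (~190,225), the rack in the middle (~340,245), the power box at (337,200), and the press on the right (460,240) with its knob at (497,270). A black decoy rod is at (200,345). Next I'll zoom in.

```bash
cat > h.py <<'E'
import numpy as np, cv2
from cell import env
def cam(n):
    c=env.read_camera(n); c["n"]=n; return c
def proj(c,p):
    T=np.linalg.inv(c["cam_to_world"]); q=T[:3,:3]@np.array(p,float)+T[:3,3]
    return np.array([c["cx"]+c["fx"]*q[0]/-q[2], c["cy"]+c["fy"]*(-q[1])/-q[2]])
def ray(c,uv):
    d=np.array([(uv[0]-c["cx"])/c["fx"],-(uv[1]-c["cy"])/c["fy"],-1.])
    M=c["cam_to_world"]; return M[:3,3],M[:3,:3]@d/np.linalg.norm(d)
def onz(c,uv,z):
    o,d=ray(c,uv); return o+d*(z-o[2])/d[2]
def tri(c1,u1,c2,u2):
    o1,d1=ray(c1,u1);o2,d2=ray(c2,u2)
    s=np.linalg.lstsq(np.stack([d1,-d2],1),o2-o1,rcond=None)[0]
    a=o1+d1*s[0];b=o2+d2*s[1]; return (a+b)/2,np.linalg.norm(a-b)
def crop(c,x0,y0,w,h,k,fn):
    im=cv2.resize(c["image"][y0:y0+h,x0:x0+w,::-1],None,fx=k,fy=k,interpolation=cv2.INTER_CUBIC)
    for i in range(0,w,10):
        if (x0+i)%10==0: cv2.putText(im,str(x0+i),(i*k,8),0,.3,(255,255,0),1); cv2.line(im,(i*k,10),(i*k,14),(255,255,0),1)
    for i in range(0,h,10): cv2.putText(im,str(y0+i),(0,i*k+4),0,.3,(255,255,0),1)
    cv2.imwrite("pics/"+fn,im)
E
python3 - <<'E'
from h import *
t=cam("top");s=cam("side")
crop(t,140,140,100,130,5-1,"a_t.png"); crop(s,160,270,110,150,4,"a_s.png")
crop(t,290,150,130,90,6,"b_t.png"); crop(s,270,230,90,70,8,"b_s.png")
crop(t,410,180,110,120,5,"c_t.png"); crop(s,360,150,110,130,5-1,"c_s.png")
E
```

```text
(no output)
```

View pics/a_t.png

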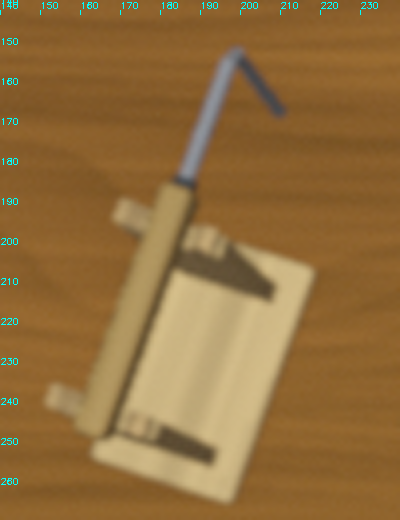

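View pics/a_s.png

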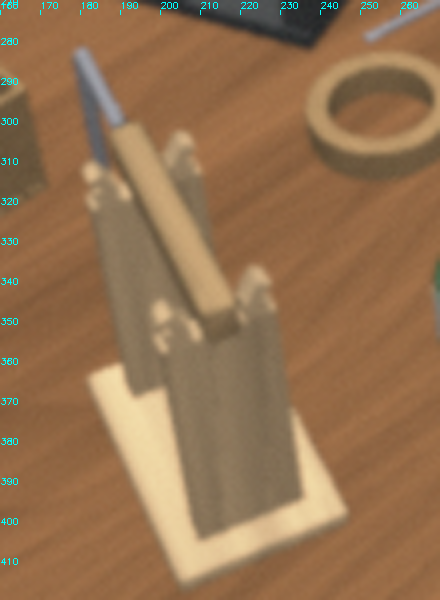

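View pics/b_t.png

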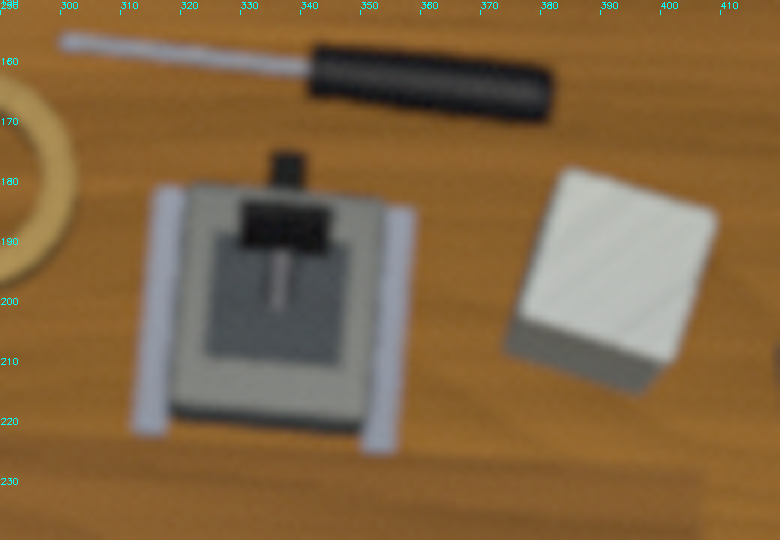

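View pics/b_s.png

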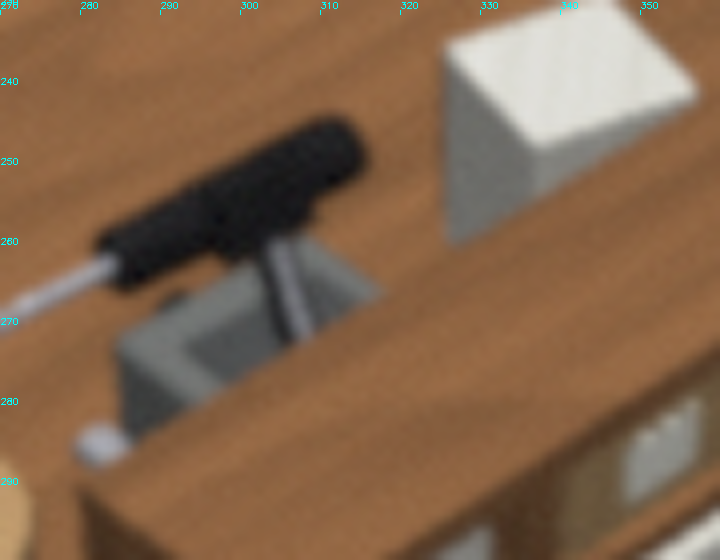

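View pics/c_t.png

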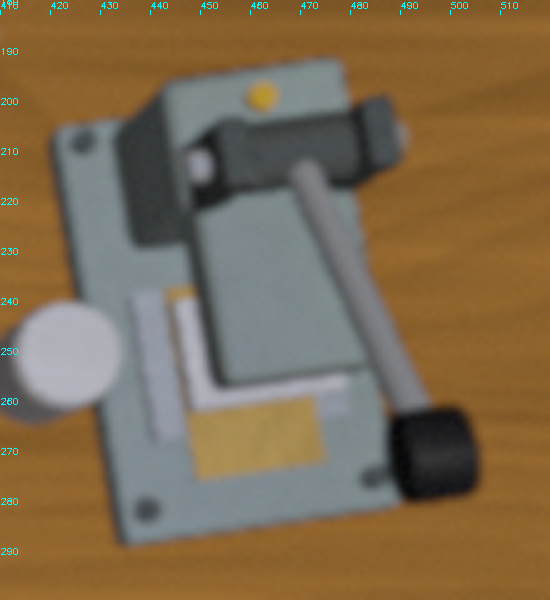

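View pics/c_s.png

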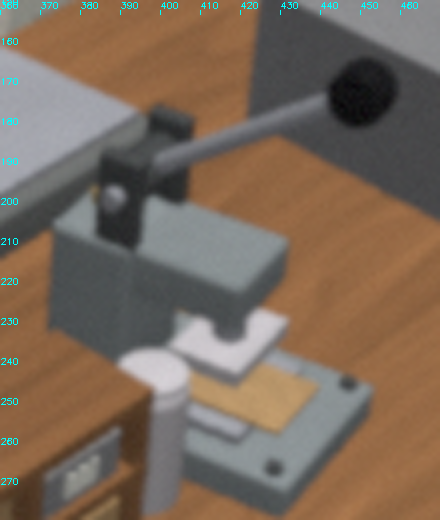

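```bash
python3 - <<'E'
from h import *
np.set_printoptions(precision=4,suppress=True)
t=cam("top");s=cam("side")
def T(n,a,b): print(n,*tri(t,a,s,b))
T("bend",(199,152),(179.7,282.5))
T("handle front top",(184.3,185.5),(191.5,301.5))
T("handle rear top",(163.3,247),(215,345))
for n,u,z in [("bend",(199,152),.165),("hf",(184,185.5),.177),("hr",(163.5,247.5),.177),("tip",(210,168.5),.035)]: print(n,onz(t,u,z))
# stand base corners top at z .012
for u in [(163,254),(197.5,265.5),(218.5,207.5)]: print("base",onz(t,u,.012))
# knob
T("knob",(497,270.5),(450.5,172.5))
T("pivot near side(+y)",(449.5,212.5),(388,199.5))
for u in [(419.5,206),(434,289)]: print("pressbase",onz(t,u,.028))
for u in [(290+32*0+31.5+0,0)]:pass
# box top corners (z .045)
for u in [(320.3,180.5),(354,183.3),(351,219.5),(317.7,217)]: print("box",onz(t,u,.045))
print("paddle edge far",onz(t,(331,183.5),.098),onz(t,(345.3,184.5),.098))
T("paddle tip",(338,183.5),(303,250))
print("pad shaft base",onz(t,(336,202),.047))
for u in [(271,225),(407,229),(268,261),(407,265)]: print("rack top",onz(t,u,.13))
T("glue",(250,244),(277.5,327)); T("can",(422,250),(398,243))
print("tape",onz(t,(284,180),.024),"cb",onz(t,(394,193),.08),"ca",onz(t,(369,287),.06),onz(t,(250,245),.08))
print(proj(t,env.get_obs()["tool_pos"]))
E
```

```text
bend [0.691  0.2635 0.1585] 0.0010209673683900897
handle front top [0.613  0.2876 0.1717] 0.002589148733002153
handle rear top [0.4822 0.3256 0.1734] 0.0011882457893519656
bend [0.6895 0.2624 0.165 ]
hf [0.6127 0.2878 0.177 ]
hr [0.4803 0.3237 0.177 ]
tip [0.6876 0.2642 0.035 ]
base [0.4829 0.3714 0.012 ]
base [0.4573 0.2877 0.012 ]
base [0.598 0.244 0.012]
knob [ 0.4393 -0.334   0.2768] 0.001178353836643458
pivot near side(+y) [ 0.5671 -0.2712  0.1722] 0.0013860789521599724
pressbase [ 0.6086 -0.2344  0.028 ]
pressbase [ 0.4139 -0.2677  0.028 ]
box [0.6613 0.001  0.045 ]
box [ 0.6562 -0.0782  0.045 ]
box [ 0.57   -0.0724  0.045 ]
box [0.5742 0.0052 0.045 ]
paddle edge far [ 0.6421 -0.0233  0.098 ] [ 0.6404 -0.0555  0.098 ]
paddle tip [ 0.6386 -0.0409  0.103 ] 0.00642268374071072
pad shaft base [ 0.6103 -0.0367  0.047 ]
rack top [0.5398 0.1057 0.13  ]
rack top [ 0.5373 -0.1889  0.13  ]
rack top [0.4612 0.1096 0.13  ]
rack top [ 0.4593 -0.189   0.13  ]
glue [0.5042 0.1571 0.0805] 0.0026966120981088857
can [ 0.4946 -0.2281  0.0983] 0.003545116290396418
tape [0.6658 0.0878 0.024 ] cb [ 0.6272 -0.1672  0.08  ] ca [ 0.4136 -0.1145  0.06  ] [0.501  0.1562 0.08  ]
[617.3398 350.8173]
```

Measurements agree with the stated sizes:
- **Rod:** origin about (0.545, 0.306), z about 0.165, yaw about −16.6°.
- **Toggle pivot:** about (0.615, −0.036), yaw about −3.4°.
- **Knob:** (0.439, −0.334, 0.277), press yaw about 9.7°.

I'll raise the tool, then swing over to the rod.

```bash
python3 -m pendant '[0,0,0.9,0,0,0,87, 0,0,0.9,0,0,0,87, 0,0,0.9,0,0,0,87, 0,0,0.8,0,0,0,87, 0.3,0.95,0,0,0,0.6,87, 0.3,0.95,0,0,0,0.6,87, 0.3,0.95,0,0,0,0.6,87, 0.3,0.95,0,0,0,0.6,87, 0.3,0.95,0,0,0,0.6,87, 0.3,0.95,0,0,0,0.6,87]'
```

```text
time_s: 1.55
tool_pos: [0.3665, -0.3502, 0.3627]
tool_rot: [-90.0, -0.0, -116.9]
force: [0.5, -0.5, -0.4]
grip_width: 0.087
```

```bash
python3 -m pendant '[0.3,0.95,0,0,0,0.6,87, 0.3,0.95,0,0,0,0.6,87, 0.3,0.95,0,0,0,0.6,87, 0.3,0.95,0,0,0,0.6,87, 0.3,0.95,0,0,0,0.6,87, 0.3,0.95,0,0,0,0.6,87, 0.3,0.95,0,0,0,0.6,87, 0.3,0.95,0,0,0,0.6,87, 0.3,0.95,0,0,0,0.6,87, 0.3,0.95,0,0,0,0.6,87]'
```

```text
time_s: 2.8
tool_pos: [0.4863, 0.0308, 0.3627]
tool_rot: [-90.0, -0.0, -56.7]
force: [0.6, 0.3, -0.6]
grip_width: 0.0868
```

```bash
python3 -m pendant '[0.25,0.97,0,0,0,0.57,87, 0.25,0.97,0,0,0,0.57,87, 0.25,0.97,0,0,0,0.57,87, 0.25,0.97,0,0,0,0.57,87, 0.25,0.97,0,0,0,0.57,87, 0.25,0.97,0,0,0,0.57,87, 0.25,0.97,0,0,0,0.59,87, 0,0,-0.9,0,0,0,87, 0,0,-0.9,0,0,0,87, 0,0,0,0,0,0,87]'
python3 - <<'E'
from h import *
print(env.get_obs()["tool_pos"],env.get_obs()["tool_rot"])
t=cam("top");s=cam("side")
crop(t,120,140,140,140,4,"d_t.png"); crop(s,130,170,160,200,3,"d_s.png")
E
```

```text
time_s: 4.05
tool_pos: [0.5546, 0.2996, 0.2878]
tool_rot: [-90.2, 0.2, -16.9]
force: [0.7, 0.1, 0.3]
grip_width: 0.0869
[0.55464779 0.29957809 0.28781971] [-90.219573     0.225184   -16.86822047]
```

View pics/d_t.png

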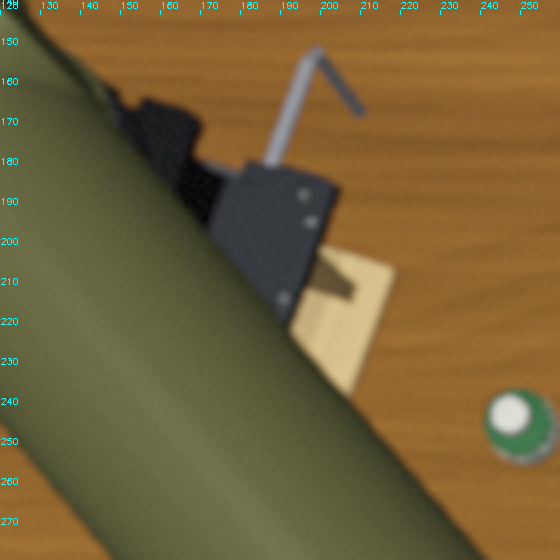

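View pics/d_s.png

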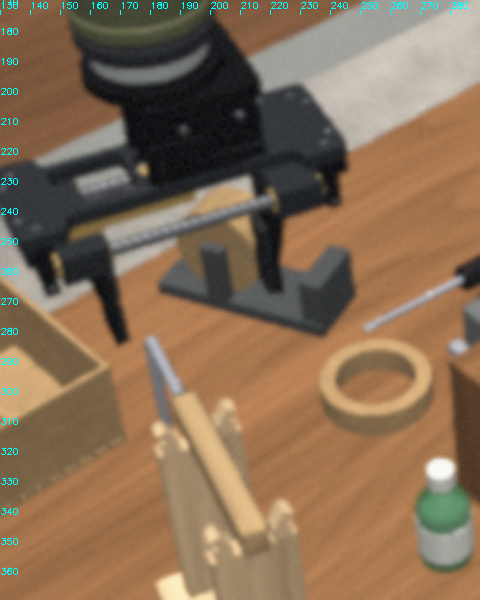

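The fingers straddle the handle from above, with tips at side px (170,284) and (221,267). Next I'll descend with a small correction and grip.

```bash
python3 -m pendant '[0.05,0.07,-0.6,0,0,0,60, 0,0,-0.8,0,0,0,60, 0,0,-0.8,0,0,0,60, 0,0,-0.8,0,0,0,60, 0,0,-0.55,0,0,0,60, 0,0,0,0,0,0,60]' 40
```

```text
time_s: 4.9
tool_pos: [0.5581, 0.3026, 0.1482]
tool_rot: [-90.0, 0.1, -17.0]
force: [0.2, -0.1, 0.8]
grip_width: 0.06
```

```bash
python3 -m pendant '[0,0,-0.05,0,0,0,24, 0,0,0,0,0,0,17, 0,0,0,0,0,0,10, 0,0,0,0,0,0,5, 0,0,0,0,0,0,5, 0,0,0,0,0,0,5]' 40
python3 - <<'E'
from h import *
t=cam("top");s=cam("side")
crop(t,120,140,140,140,4,"e_t.png"); crop(s,130,170,160,200,3,"e_s.png")
E
```

```text
time_s: 5.65
tool_pos: [0.5584, 0.3032, 0.1469]
tool_rot: [-89.9, -0.0, -17.0]
force: [0.9, 1.2, 0.8]
grip_width: 0.0177
```

View pics/e_s.png

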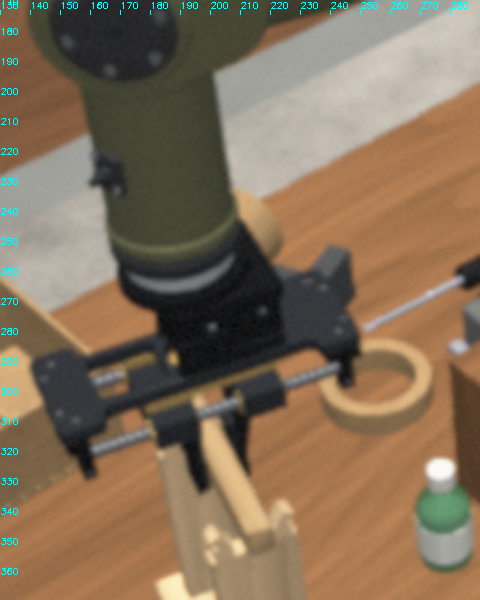

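View pics/e_t.png

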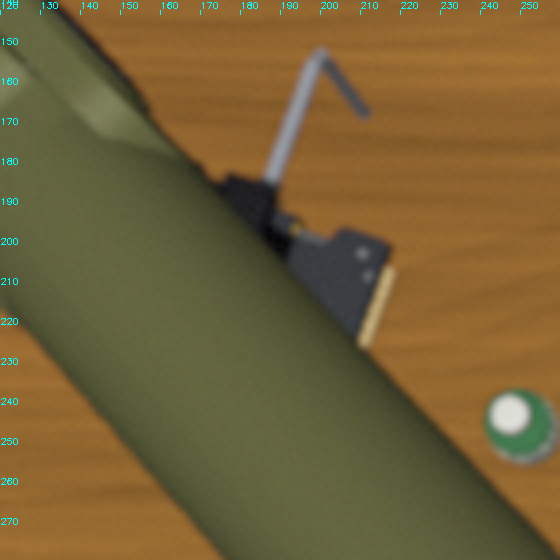

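Gripped at 17.7 mm, which matches the 18 mm handle. Now lifting.

```bash
python3 -m pendant '[0,0,0.2,0,0,0,5, 0,0,0.4,0,0,0,5, 0,0,0.6,0,0,0,5, 0,0,0.7,0,0,0,5, 0,0,0.7,0,0,0,5, 0,0,0.7,0,0,0,5, 0,-0.4,0,0,0,0,5, 0,-0.7,0,0,0,0,5, 0,-0.7,0,0,0,0,5, 0,-0.7,0,0,0,0,5]'
```

```text
time_s: 7.0
tool_pos: [0.5577, 0.1998, 0.2772]
tool_rot: [-90.1, 0.1, -17.1]
force: [-0.1, 0.5, -1.3]
grip_width: 0.0176
```

```bash
python3 -m pendant '[-0.1,-0.8,0,0,0,0,5, -0.1,-0.8,0,0,0,0,5, -0.1,-0.8,0,0,0,0,5, -0.1,-0.8,0,0,0,0,5, -0.1,-0.8,0,0,0,0,5, 0,-0.7,0,0,0,0,5, 0,-0.35,0,0,0,0,5, 0,0,0,0,0,0,5]'
python3 - <<'E'
from h import *
print(env.get_obs()["tool_pos"],env.get_obs()["grip_width"])
t=cam("top");s=cam("side")
crop(t,270,130,130,120,5,"f_t.png"); crop(s,210,140,160,180,3,"f_s.png")
E
```

```text
time_s: 8.0
tool_pos: [0.5377, -0.0006, 0.2779]
tool_rot: [-90.0, 0.1, -17.1]
force: [0.3, 0.8, -1.2]
grip_width: 0.0176
[ 0.53772795 -0.00064863  0.27790423] 0.017624355794580458
```

View pics/f_s.png

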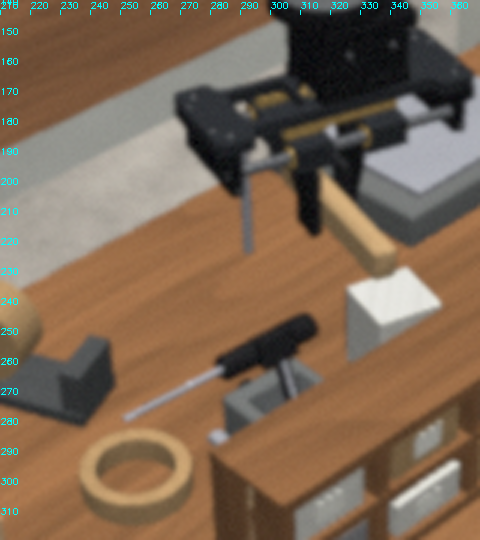

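View pics/f_t.png

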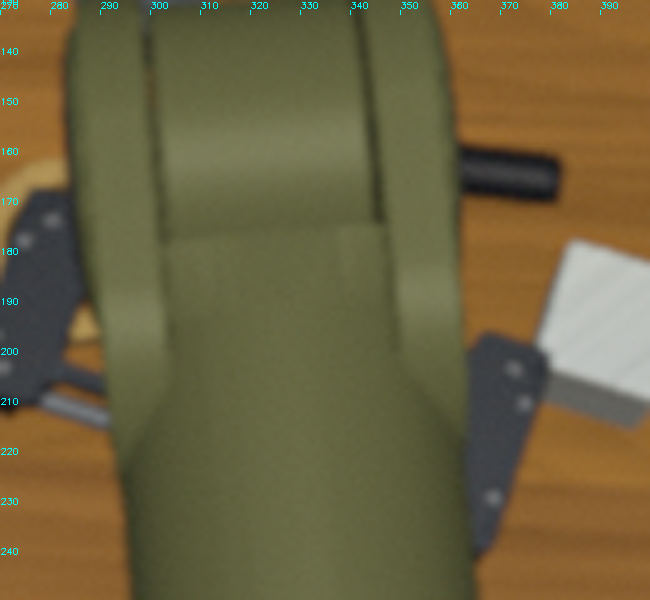

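```bash
python3 - <<'E'
from h import *
s=cam("side")
print(onz(s,(292.7,223.5),.166))
p=env.get_obs()["tool_pos"]; print(p+np.array([.1318,-.0405,0]))
E
```

```text
[ 0.66781533 -0.04163104  0.166     ]
[ 0.66984387 -0.03810768  0.27845978]
```

The tip position from the side view agrees with kinematics to 3 mm, and it sits beyond the paddle. Lowering it behind the paddle now.

```bash
python3 -m pendant '[0,0,-0.5,0,0,0,5, 0,0,-0.7,0,0,0,5, 0,0,-0.6,0,0,0,5, 0,0,-0.3,0,0,0,5, 0,0,0,0,0,0,5]'
python3 - <<'E'
from h import *
s=cam("side");print(env.get_obs()["tool_pos"],env.get_obs()["force"])
crop(s,230,200,130,110,6,"g_s.png")
E
```

```text
time_s: 8.78
tool_pos: [0.5379, 0.0016, 0.1941]
tool_rot: [-90.0, 0.1, -16.9]
force: [0.5, 0.4, -1.9]
grip_width: 0.0178
[0.53850026 0.0015142  0.19501102] [ 0.98189291  0.52584829 -1.1814132 ]
```

View pics/g_s.png

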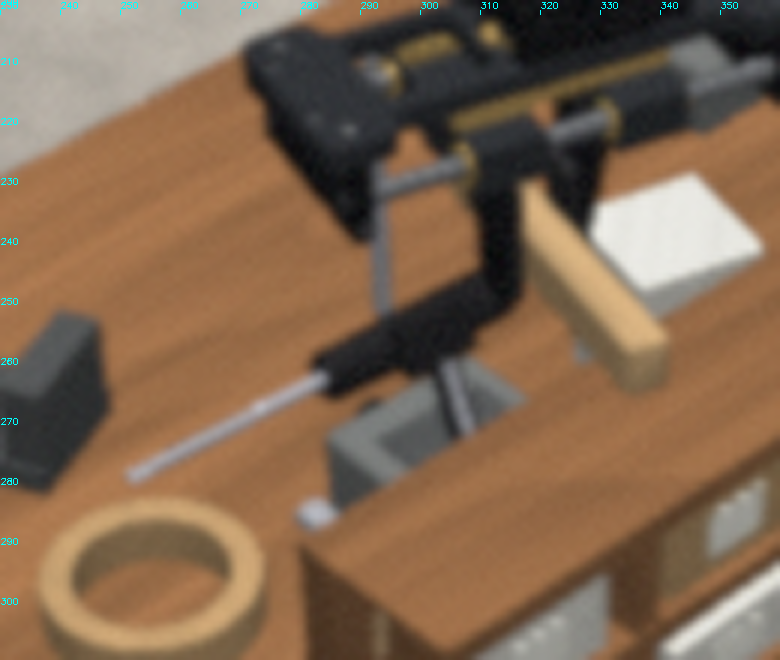

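```bash
python3 - <<'E'
from h import *
s=cam("side")
for z in (.083,.09,.1): print(z,proj(s,(.669,-.038,z)))
print(onz(s,(293.3,252.5),.083))
for a in(0,.15): print(proj(s,(.6154+.06*np.sin(.5-a),-.038,.047+.06*np.cos(.5-a))))
t=cam("top")
print("driver handle", onz(t,(342,160),.02),onz(t,(381,165),.02))
E
```

```text
0.083 [292.51185507 251.30243279]
0.09 [292.40776193 249.06902855]
0.1 [292.25797875 245.8553071 ]
[ 0.66417343 -0.03614393  0.083     ]
[299.27024988 250.40318082]
[301.56924873 250.68131708]
driver handle [ 0.71879607 -0.05007037  0.02      ] [ 0.70831472 -0.14382038  0.02      ]
```

The tip is where predicted, at px (293,252). I'll pull it toward the robot slowly.

```bash
python3 -m pendant '[-0.2,0.01,0,0,0,0,5, -0.2,0.01,0,0,0,0,5, -0.2,0.01,0,0,0,0,5, -0.2,0.01,0,0,0,0,5, -0.2,0.01,0,0,0,0,5, -0.2,0.01,0,0,0,0,5, -0.1,0,0,0,0,0,5, -0.1,0.01,0,0,0,0,5, -0.1,0,0,0,0,0,5, -0.1,0.01,0,0,0,0,5]'
python3 - <<'E'
from h import *
s=cam("side");t=cam("top");print(env.get_obs()["tool_pos"],env.get_obs()["force"])
crop(s,230,200,130,110,6,"h_s.png"); crop(t,270,130,130,120,5,"h_t.png")
E
```

```text
time_s: 10.18
tool_pos: [0.4739, 0.0039, 0.1944]
tool_rot: [-90.0, 0.0, -17.0]
force: [1.2, -0.3, -1.4]
grip_width: 0.0176
[0.47369873 0.00400988 0.19451916] [ 0.55775863 -0.19819403 -1.52069063]
```

View pics/h_s.png

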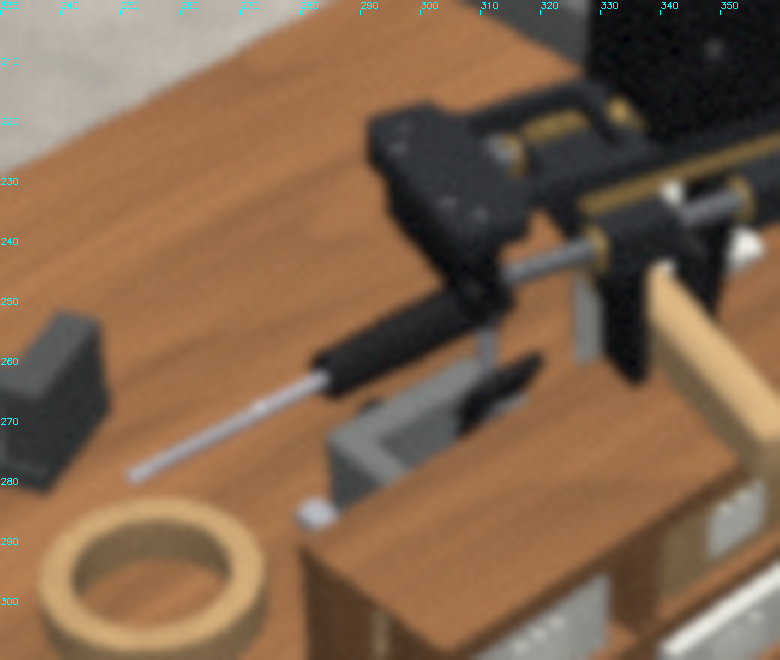

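The paddle is leaning toward the robot, around px (311,264). I'll continue in small steps until it meets the stop.

```bash
python3 -m pendant '[-0.05,0,0,0,0,0,5, -0.05,0,0,0,0,0,5, 0,0,0,0,0,0,5]'; python3 -m pendant '[-0.05,0,0,0,0,0,5, -0.05,0,0,0,0,0,5, 0,0,0,0,0,0,5]'
```

```text
time_s: 10.65
tool_pos: [0.4706, 0.0041, 0.195]
tool_rot: [-90.0, -0.1, -17.0]
force: [-0.1, 0.4, -0.0]
grip_width: 0.0177
time_s: 11.02
tool_pos: [0.4659, 0.0041, 0.1948]
tool_rot: [-90.0, 0.0, -17.0]
force: [-0.1, 0.1, 2.1]
grip_width: 0.018
```

```bash
python3 -m pendant '[-0.05,0,0,0,0,0,5, -0.05,0,0,0,0,0,5, 0,0,0,0,0,0,5]'; python3 - <<'E'
from h import *
s=cam("side");t=cam("top");o=env.get_obs();print(o["tool_pos"],o["force"],o["wrist_torque"])
crop(s,230,200,130,110,6,"i_s.png"); crop(t,270,130,130,120,5,"i_t.png")
for a in(.8,.9,1.0): print(a,proj(s,(.6154+.06*np.sin(.5-a),-.038,.047+.06*np.cos(.5-a))))
E
```

```text
time_s: 11.4
tool_pos: [0.4615, 0.0042, 0.1946]
tool_rot: [-90.0, 0.1, -17.0]
force: [1.0, -0.2, 1.6]
grip_width: 0.0175
[0.46165076 0.00409779 0.19459257] [ 1.73721997 -0.80559487  0.88773518] [ 0.03372948 -0.83489956  0.08624076]
0.8 [312.72318467 257.41646911]
0.9 [314.40533776 259.14361624]
1.0 [316.02510349 261.01150433]
```

View pics/i_s.png

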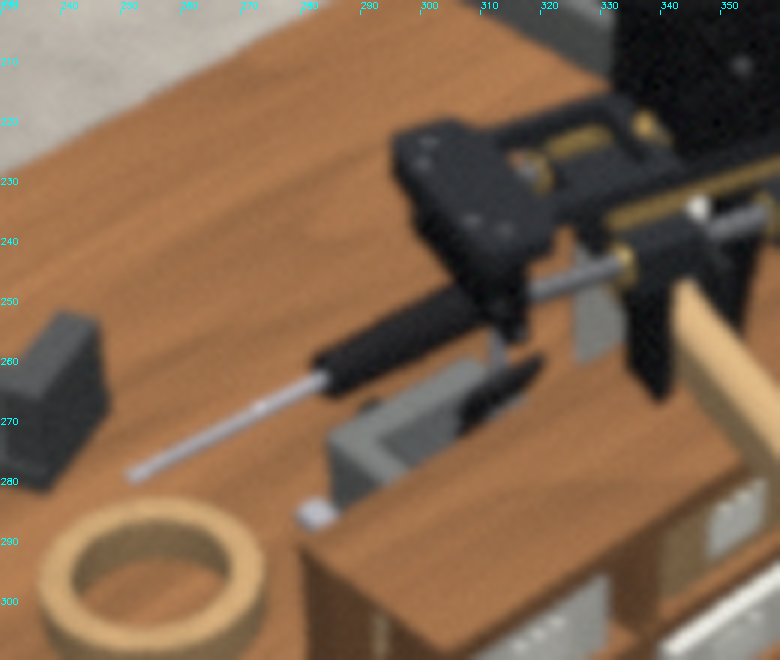

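View pics/i_t.png

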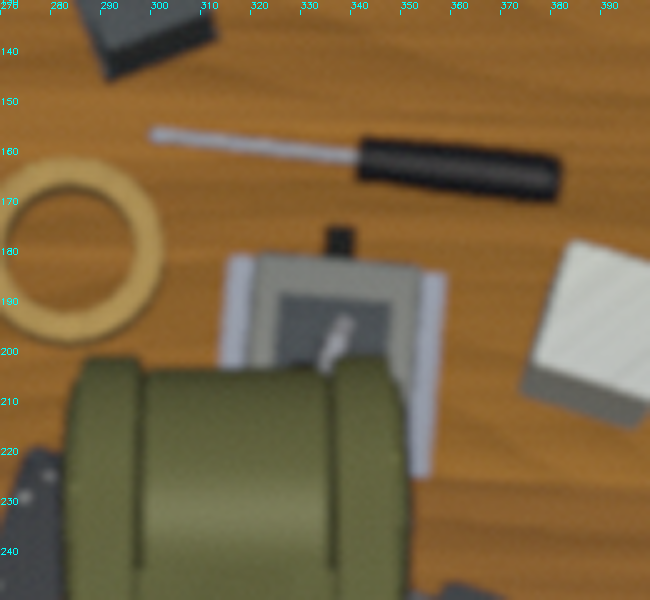

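Between the last two pictures the paddle edge stayed at px ~(314,263) while the arm moved on, so it is at its stop and the rod has started to flex or turn in the grip. I'll back off and lift to check.

```bash
python3 -m pendant '[0.4,0,0,0,0,0,5, 0.6,0,0,0,0,0,5, 0.8,0,0,0,0,0,5, 0.2,0,0.4,0,0,0,5, 0,0,0.6,0,0,0,5, 0,0,0.7,0,0,0,5, 0,0,0.5,0,0,0,5, 0,0.9,0,0,0,0,5, 0,0.9,0,0,0,0,5, 0,0.9,0,0,0,0,5]'; python3 -m pendant '[0,0.9,0,0,0,0,5, 0,0.9,0,0,0,0,5, 0,0.2,0,0,0,0,5, 0,0,0,0,0,0,5]';  python3 - <<'E'
from h import *
s=cam("side");t=cam("top");o=env.get_obs();print(o["tool_pos"],o["force"],o["wrist_torque"])
crop(s,160,150,240,200,3,"j_s.png"); crop(t,190,130,200,140,4,"j_t.png")
E
```

```text
time_s: 12.75
tool_pos: [0.5406, 0.1123, 0.2816]
tool_rot: [-90.1, 0.2, -17.0]
force: [0.3, -0.3, -1.1]
grip_width: 0.018
time_s: 13.25
tool_pos: [0.5414, 0.1916, 0.2818]
tool_rot: [-90.1, 0.1, -16.9]
force: [0.5, 0.1, -0.3]
grip_width: 0.0177
[0.54226532 0.1900357  0.28202257] [-0.3714802   0.0500954  -1.46071259] [ 0.02846825 -0.16801198 -0.01276853]
```

View pics/j_s.png

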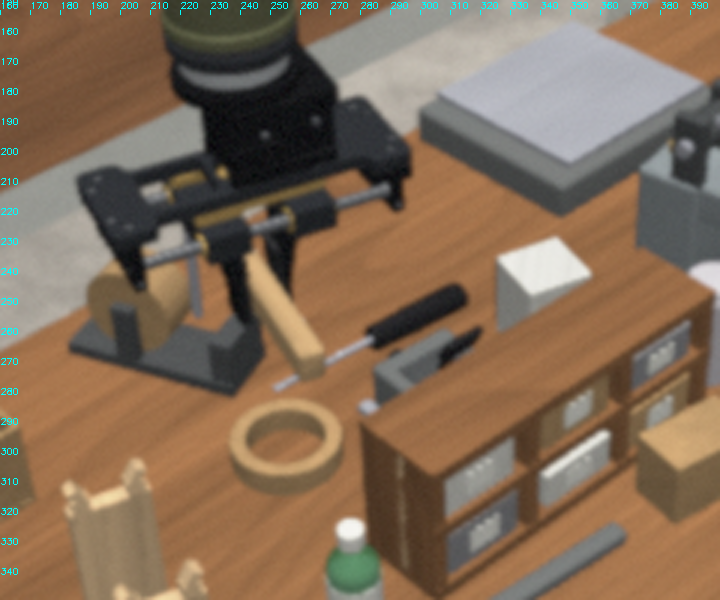

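View pics/j_t.png

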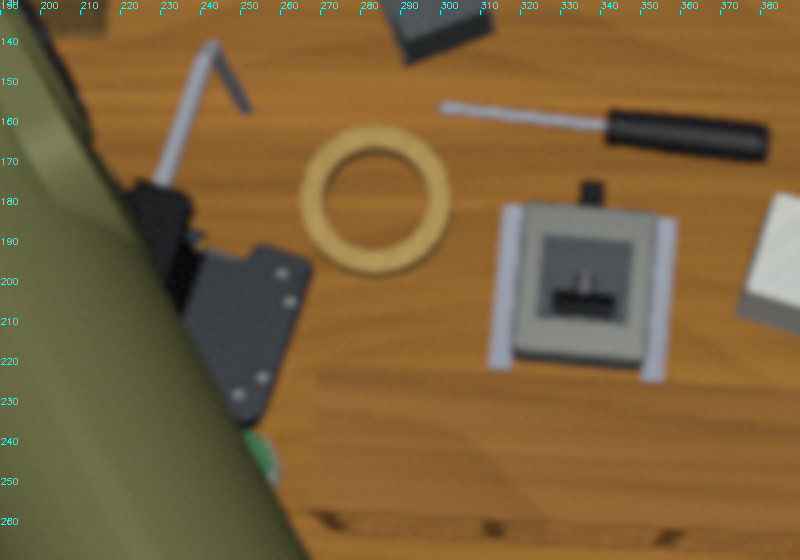

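```bash
python3 - <<'E'
from h import *
np.set_printoptions(precision=4,suppress=True)
s=cam("side");t=cam("top");o=env.get_obs();p=o["tool_pos"]
print("tip",*tri(t,(251.8,157),s,(225.7,255.5)),p)
print("expected z tip",.035+p[2]-.1469,"exp bend/tip xy",p[:2]+[.1318,-.0405])
for z in(.165,.17,.175): print("bend",onz(t,(242.8,141),z+p[2]-.1469))
piv=np.array([.6154,-.0361,.047]);ex=np.array([np.cos(.06),-np.sin(.06),0]);ez=np.array([0,0,1.])
for a in (0.1,.8,.9,1.0):
    th=.5-a;u=np.sin(th)*ex+np.cos(th)*ez;n=np.cos(th)*ex-np.sin(th)*ez
    print(a,[proj(t,piv+u*l+n*k) for l,k in((.06,-.004),(.06,.004),(.034,.004))])
E
```

```text
tip [0.6792 0.1479 0.1714] 0.0007669971589395504 [0.5425 0.1901 0.2823]
expected z tip 0.17040521609643303 exp bend/tip xy [0.6743 0.1496]
bend [0.673  0.149  0.3004]
bend [0.6715 0.1482 0.3054]
bend [0.6699 0.1475 0.3104]
0.1 [array([337.2456, 186.0888]), array([337.4535, 183.1967]), array([336.7517, 189.9506])]
0.8 [array([335.7998, 204.2254]), array([336.1004, 200.653 ]), array([336.0168, 199.5295])]
0.9 [array([335.5739, 206.8517]), array([335.8748, 203.3421]), array([335.8918, 201.0345])]
1.0 [array([335.3508, 209.3962]), array([335.6485, 205.9891]), array([335.7656, 202.5258])]
```

```bash
python3 - <<'E'
from h import *
np.set_printoptions(precision=1,suppress=True)
s=cam("side");t=cam("top");o=env.get_obs();p=o["tool_pos"]
crop(s,205,220,80,60,9,"k_s.png")
yaw=np.radians(-17);ex=np.array([np.cos(yaw),np.sin(yaw),0]);ey=np.array([-ex[1],ex[0],0]);ez=np.array([0,0,1.])
g=p+[0,0,.019]
for th in(0,.03,.06):
    X=np.cos(th)*ex+np.sin(th)*ez;Z=-np.sin(th)*ex+np.cos(th)*ez
    f=lambda x,y,z:proj(s,g+X*(x-.0135)+ey*y+Z*z)
    print(th,"tip",f(.15,0,-.13),"mid",f(.15,0,-.09),"rear top L,R,bot L,R",f(-.07,.009,.012),f(-.07,-.009,.012),f(-.07,.009,-.012),f(-.07,-.009,-.012),"toptip",proj(t,g+X*.1365-Z*.13),proj(t,g+X*.1365))
E
```

```text
0 tip [226.6 257.3] mid [224.6 242.9] rear top L,R,bot L,R [258.1 265.6] [267.4 262.5] [259.1 275.8] [268.2 272.7] toptip [250.2 159.6] [241.8 140.8]
0.03 tip [225.8 254.9] mid [224.  240.7] rear top L,R,bot L,R [258.3 266.8] [267.5 263.7] [259.1 276.7] [268.2 273.6] toptip [250.6 157.4] [241.5 140.2]
0.06 tip [224.9 252.4] mid [223.4 238.5] rear top L,R,bot L,R [258.4 267.9] [267.7 264.8] [259.1 277.6] [268.2 274.5] toptip [250.9 155.3] [241.1 139.6]
```

View pics/k_s.png

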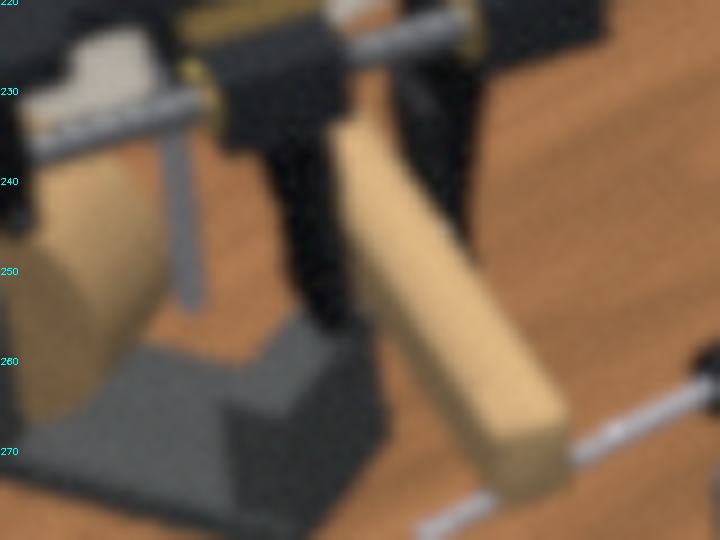

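The rod is pitched nose-up by about 0.04 rad in the grip, so I'll level it with a 2.3° tool turn while returning above the stand.

```bash
python3 -m pendant '[0.1,0.5,0,0.02,0.05,0,5, 0.1,0.8,0,0.02,0.06,0,5, 0.1,0.8,0,0.02,0.06,0,5, 0.1,0.6,0,0.01,0.05,0,5, 0,0.13,0,0,0,0,5, 0,0,-0.5,0,0,0,5, 0,0,-0.7,0,0,0,5, 0,0,-0.6,0,0,0,5, 0,0,-0.2,0,0,0,5, 0,0,0,0,0,0,5]';  python3 - <<'E'
from h import *
s=cam("side");t=cam("top");o=env.get_obs();print(o["tool_pos"],o["tool_rot"],o["force"],o["wrist_torque"])
crop(s,150,220,120,180,4-1,"l_s.png"); crop(t,140,130,100,140,4,"l_t.png")
E
```

```text
time_s: 14.8
tool_pos: [0.5583, 0.3039, 0.202]
tool_rot: [-90.0, 2.3, -17.1]
force: [1.0, 0.5, -1.5]
grip_width: 0.0175
[0.55873506 0.30504829 0.20347709] [-89.92225145   2.24032801 -17.01443556] [ 0.12392098 -0.12123221 -1.18886419] [ 0.07809021 -0.18602866  0.00416822]
```

View pics/l_s.png

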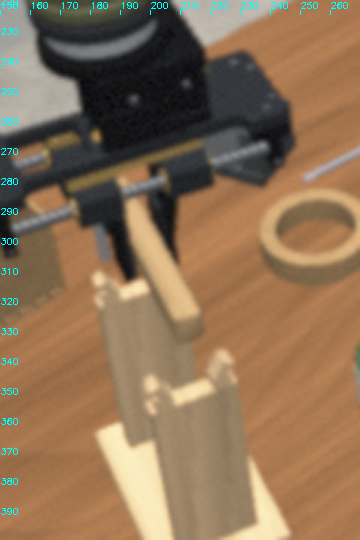

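View pics/l_t.png

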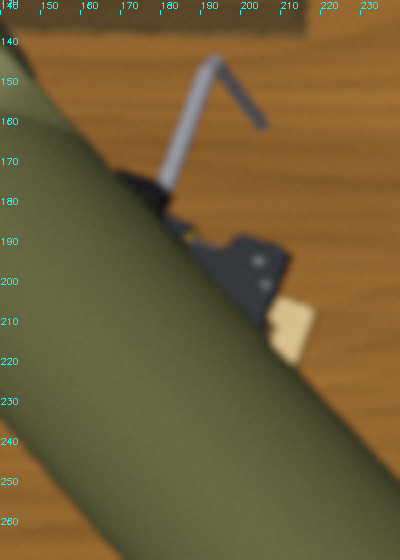

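Aligned over the cheeks. Lowering now.

```bash
python3 -m pendant '[0,-0.02,-0.4,0,0,0,5, 0,0,-0.4,0,0,0,5, 0,0,-0.3,0,0,0,5, 0,0,-0.2,0,0,0,5, 0,0,0,0,0,0,5]'; python3 -m pendant '[0,0,-0.05,0,0,0,5, 0,0,0,0,0,0,5]'
```

```text
time_s: 15.52
tool_pos: [0.5579, 0.3042, 0.1497]
tool_rot: [-90.0, 2.4, -17.0]
force: [0.2, 0.9, -1.6]
grip_width: 0.0175
time_s: 15.78
tool_pos: [0.5584, 0.3045, 0.1489]
tool_rot: [-89.9, 2.3, -17.0]
force: [0.4, -0.2, -1.5]
grip_width: 0.0176
```

```bash
python3 -m pendant '[0,0,-0.04,0,0,0,5, 0,0,0,0,0,0,5]'; python3 -m pendant '[0,0,-0.03,0,0,0,5, 0,0,0,0,0,0,5]';python3 - <<'E'
from h import *
s=cam("side");t=cam("top");o=env.get_obs();print(o["tool_pos"],o["tool_rot"],o["force"],o["wrist_torque"])
crop(s,150,260,120,160,4,"m_s.png"); crop(t,140,130,100,140,4,"m_t.png")
E
```

```text
time_s: 16.02
tool_pos: [0.5584, 0.3045, 0.1472]
tool_rot: [-89.9, 2.3, -17.0]
force: [0.3, 0.8, -1.4]
grip_width: 0.0177
time_s: 16.27
tool_pos: [0.5585, 0.3046, 0.1469]
tool_rot: [-89.9, 2.3, -17.0]
force: [-0.7, -1.7, 4.8]
grip_width: 0.0173
[0.55846354 0.30457965 0.14690888] [-89.94550565   2.26067519 -16.98518772] [-0.83656336 -0.73327815  5.07354426] [-0.17403581  0.30876355  0.02681118]
```

View pics/m_s.png

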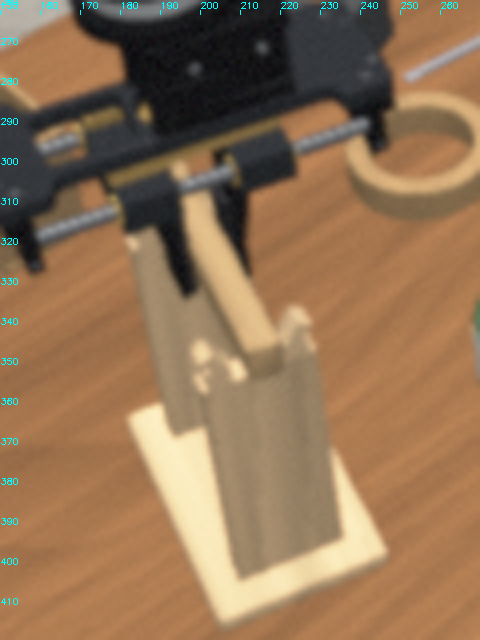

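View pics/m_t.png

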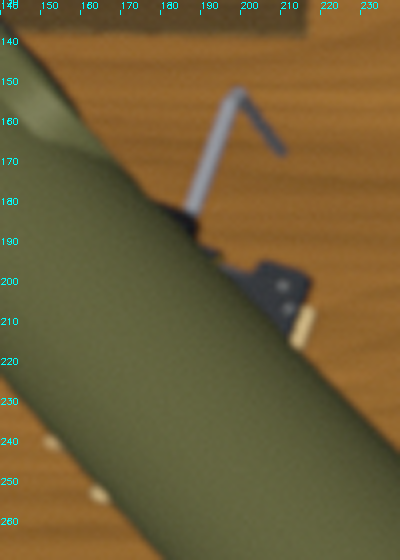

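The rod is seated: contact force is about 6 N, and the bend is back at px (199,152) and the tip at (210,168), as at the start. Releasing.

```bash
python3 -m pendant '[0,0,0,0,0,0,20, 0,0,0,0,0,0,26, 0,0,0,0,0,0,36, 0,0,0,0,0,0,50, 0,0,0,0,0,0,50, 0,0,0.3,0,0,0,50, 0,0,0.7,0,0,0,50, 0,0,0.9,0,0,0,50, 0,0,1,-0.03,-0.11,0,50, 0,0,1,-0.04,-0.11,0,50]'
python3 -m pendant '[0,0,1,0,0,0,60, 0,-0.5,1,0,0,0,60, 0,-0.9,0.2,0,0,0,60, 0,-1,0,0,0,0,60, 0,-1,0,0,0,0,60, 0,-1,0,0,0,0,60, -0.2,-1,0,0,0,0,60, -0.2,-1,0,0,0,0,60, -0.2,-1,0,0,0,0,60, -0.2,-1,0,0,0,0,60]'
python3 - <<'E'
from h import *
s=cam("side");t=cam("top");o=env.get_obs();print(o["tool_pos"],o["tool_rot"],o["force"])
crop(s,160,270,110,150,4,"n_s.png"); crop(t,140,140,100,130,4,"n_t.png")
E
```

```text
time_s: 17.62
tool_pos: [0.5582, 0.3045, 0.3041]
tool_rot: [-89.9, -0.1, -17.0]
force: [-0.2, -0.5, -0.1]
grip_width: 0.0501
time_s: 18.88
tool_pos: [0.5258, -0.0324, 0.3909]
tool_rot: [-90.0, -0.1, -16.9]
force: [-0.3, -0.5, 0.5]
grip_width: 0.0603
[ 0.5256418  -0.03739845  0.39047287] [-9.01620987e+01 -7.30991611e-02 -1.74849573e+01] [ 0.15201491 -0.42338993 -0.23527497]
```

View pics/n_s.png

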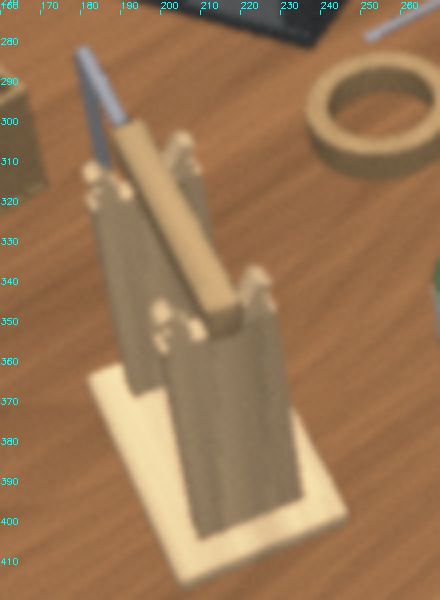

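View pics/n_t.png

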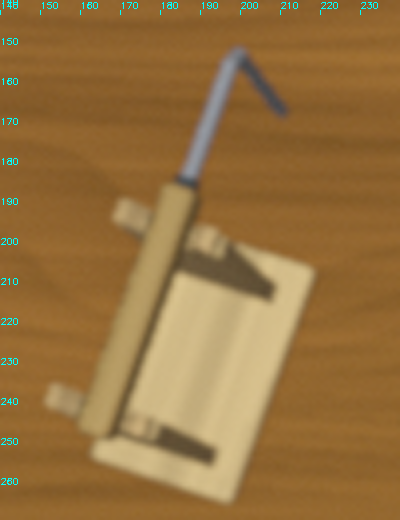

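The rod lies as it did before: bend at (199,152) top, (180,282) side. Now I'll go above the knob, turning the jaws onto its flat faces.

```bash
python3 -m pendant '[-0.2,-0.74,0,0,0,-1,60, -0.2,-0.74,0,0,0,-1,60, -0.2,-0.74,0,0,0,-1,60, -0.2,-0.74,0,0,0,-1,60, -0.2,-0.74,0,0,0,-1,60, -0.2,-0.74,0,0,0,-1,60, -0.2,-0.74,0,0,0,-1,60, -0.2,-0.74,0,0,0,-1,60, -0.2,-0.74,0,0,0,-1,60, -0.2,-0.74,0,0,0,-1,60]'
python3 -m pendant '[0,0,0,0,0,-1,60, 0,0,0,0,0,-1,60, 0,0,0,0,0,-1,60, 0,0,0,0,0,-1,60, 0,0,0,0,0,-1,60, 0,0,0,0,0,-0.3,60, 0,0,0,0,0,0,60]'
python3 - <<'E'
from h import *
s=cam("side");t=cam("top");o=env.get_obs();print(o["tool_pos"],o["tool_rot"],o["qpos"])
crop(s,350,60,170,200,3,"p_s.png"); crop(t,290,150,260,150,3,"p_t.png")
E
```

```text
time_s: 20.23
tool_pos: [0.4468, -0.3274, 0.3907]
tool_rot: [-89.9, 0.0, -117.2]
force: [0.1, -0.1, -0.8]
grip_width: 0.0601
time_s: 21.1
tool_pos: [0.447, -0.3266, 0.3905]
tool_rot: [-90.0, 0.0, -169.9]
force: [-0.6, -0.4, -0.7]
grip_width: 0.0602
[ 0.4467083  -0.32700097  0.39025689] [-8.99776597e+01  3.02318295e-02 -1.69863019e+02] [ 57.19202539   6.4102781  -26.33234025  79.20165286   2.84648222
  95.00484948 -48.61036766]
```

View pics/p_s.png

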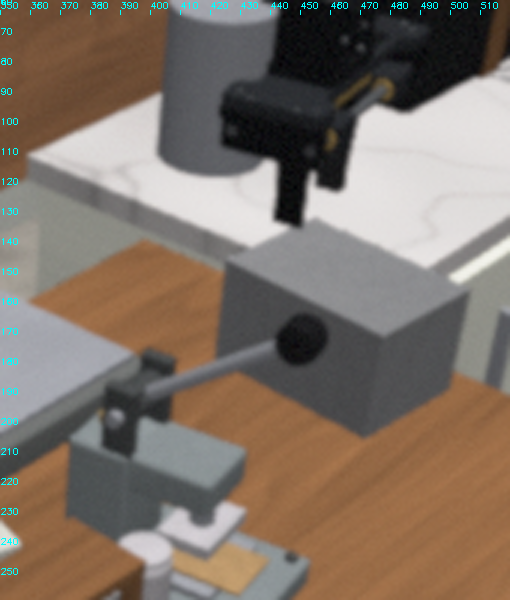

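View pics/p_t.png

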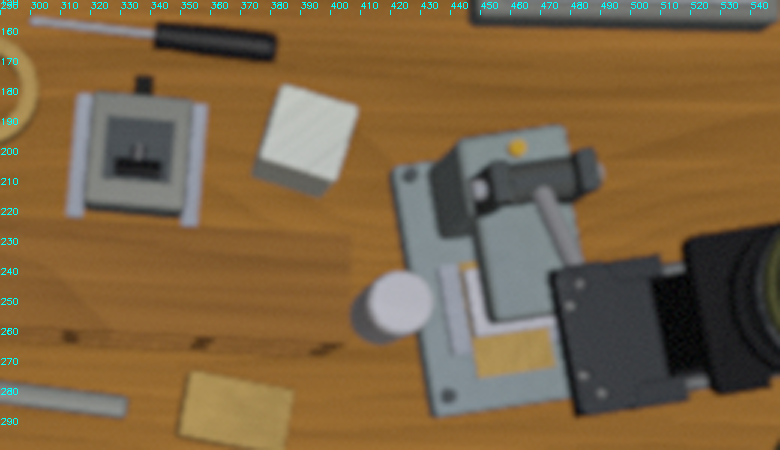

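The paddle is still on (top px 335,206) and the knob is at side px (450,173). Moving onto the knob.

```bash
python3 -m pendant '[-0.19,-0.18,-0.4,0,0,-0.04,60, 0,0,-0.8,0,0,0,60, 0,0,-0.8,0,0,0,60, 0,0,-0.7,0,0,0,60, 0,0,-0.5,0,0,0,60, 0,0,-0.11,0,0,0,60, 0,0,0,0,0,0,60]' 30
python3 - <<'E'
from h import *
s=cam("side");t=cam("top");o=env.get_obs();print(o["tool_pos"],o["tool_rot"],o["force"])
crop(s,360,80,150,140,4,"q_s.png"); 
E
```

```text
time_s: 22.08
tool_pos: [0.4389, -0.3348, 0.2579]
tool_rot: [-90.0, 0.0, -170.4]
force: [0.5, 0.5, -0.0]
grip_width: 0.0599
[ 0.43928103 -0.33505307  0.25859006] [-8.99150736e+01  7.29974849e-02 -1.70361414e+02] [-0.08701945 -0.14520516 -0.47364393]
```

View pics/q_s.png

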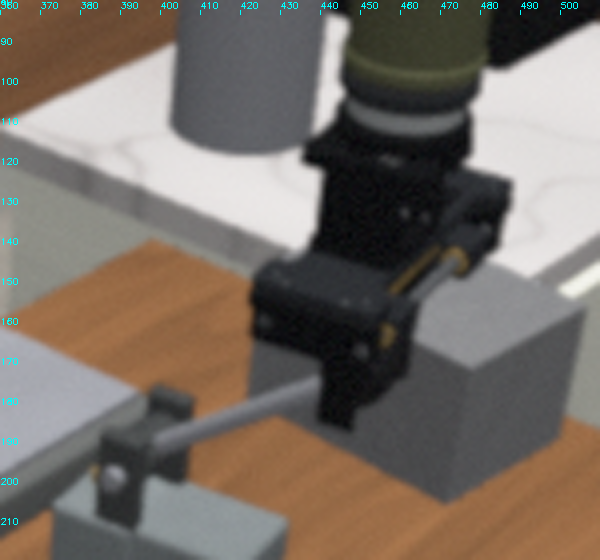

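The finger is at the side of the knob, with the bar running in between. Closing.

```bash
python3 -m pendant '[0,0,0,0,0,0,35, 0,0,0,0,0,0,25, 0,0,0,0,0,0,15, 0,0,0,0,0,0,10, 0,0,0,0,0,0,10, 0,0,0,0,0,0,10]' 30
python3 - <<'E'
from h import *
o=env.get_obs();print(o["tool_pos"],o["tool_rot"],o["force"],o["wrist_torque"])
th0=.65;ps=np.radians(9.7);r=.170
a=np.linspace(0,.7,15)
d=np.stack([-r*(np.cos(th0-a)-np.cos(th0))*np.cos(ps),-r*(np.cos(th0-a)-np.cos(th0))*np.sin(ps),r*(np.sin(th0-a)-np.sin(th0))],1)/.04
print(np.round(np.diff(d,axis=0),3)); print(d[-1])
E
```

```text
time_s: 22.92
tool_pos: [0.4379, -0.3303, 0.2573]
tool_rot: [-90.4, -0.2, -170.2]
force: [-4.1, 9.5, 5.0]
grip_width: 0.0258
[ 0.43786856 -0.33034306  0.25732648] [-9.04256361e+01 -1.59531538e-01 -1.70229885e+02] [-4.1429793   9.45950581  4.98411647] [ 2.06284509  1.00007168 -0.00491585]
[[-0.123 -0.021 -0.172]
 [-0.114 -0.019 -0.178]
 [-0.105 -0.018 -0.184]
 [-0.096 -0.016 -0.189]
 [-0.086 -0.015 -0.194]
 [-0.077 -0.013 -0.198]
 [-0.067 -0.011 -0.201]
 [-0.057 -0.01  -0.204]
 [-0.047 -0.008 -0.207]
 [-0.036 -0.006 -0.209]
 [-0.026 -0.004 -0.211]
 [-0.016 -0.003 -0.212]
 [-0.005 -0.001 -0.212]
 [ 0.005  0.001 -0.212]]
[-0.8490184  -0.14512537 -2.78445369]
```

```bash
python3 -m pendant '[-0.03,0.1,0,0,0,0,10, 0,0,0,0,0,0,10]'
```

```text
time_s: 23.18
tool_pos: [0.4379, -0.3303, 0.2574]
tool_rot: [-90.0, 0.1, -170.4]
force: [2.4, 0.8, -0.6]
grip_width: 0.0262
```

Side load is gone. Pulling the lever down along its arc, holding on.

```bash
python3 -m pendant '[-0.12,-0.02,-0.17,0,0,0,10, -0.11,-0.02,-0.18,0,0,0,10, -0.1,-0.02,-0.18,0,0,0,10, -0.1,-0.02,-0.19,0,0,0,10, -0.09,-0.01,-0.19,0,0,0,10, -0.08,-0.01,-0.2,0,0,0,10, -0.07,-0.01,-0.2,0,0,0,10, -0.06,-0.01,-0.2,0,0,0,10]'
python3 -m pendant '[-0.05,-0.01,-0.21,0,0,0,10, -0.04,0,-0.21,0,0,0,10, -0.03,0,-0.21,0,0,0,10, -0.02,0,-0.21,0,0,0,10, 0,0,-0.21,0,0,0,10, 0,0,-0.15,0,0,0,10, 0,0,0,0,0,0,10]'
```

```text
time_s: 24.18
tool_pos: [0.4101, -0.3351, 0.1983]
tool_rot: [-89.9, 0.2, -170.3]
force: [1.7, 4.4, 7.1]
grip_width: 0.0257
time_s: 25.05
tool_pos: [0.4038, -0.3361, 0.1502]
tool_rot: [-89.9, 0.1, -170.4]
force: [-0.8, 2.9, 8.1]
grip_width: 0.0258
```

```bash
python3 -m pendant '[0,0,-0.06,0,0,0,10, 0,0,-0.06,0,0,0,10, 0,0,0,0,0,0,10]'; python3 -m pendant '[0,0,-0.06,0,0,0,10, 0,0,0,0,0,0,10]'
```

```text
time_s: 25.42
tool_pos: [0.4039, -0.3362, 0.1458]
tool_rot: [-89.9, 0.2, -170.4]
force: [0.1, 3.4, 8.7]
grip_width: 0.026
time_s: 25.68
tool_pos: [0.404, -0.3362, 0.1435]
tool_rot: [-89.9, 0.2, -170.4]
force: [0.1, 3.2, 9.6]
grip_width: 0.0258
```

```bash
python3 -m pendant '[0,0,-0.06,0,0,0,10, 0,0,0,0,0,0,10]'; python3 -m pendant '[0,0,-0.06,0,0,0,10, 0,0,0,0,0,0,10]'; python3 - <<'E'
from h import *
s=cam("side");t=cam("top")
crop(s,360,120,150,140,5-1,"r_s.png"); crop(t,410,180,110,120,5,"r_t.png")
E
```

```text
time_s: 25.92
tool_pos: [0.4041, -0.3362, 0.1425]
tool_rot: [-89.9, 0.1, -170.4]
force: [-2.5, 5.8, 17.0]
grip_width: 0.0258
time_s: 26.18
tool_pos: [0.4041, -0.3362, 0.1417]
tool_rot: [-89.8, 0.1, -170.4]
force: [-5.6, 8.1, 26.8]
grip_width: 0.0256
```

View pics/r_s.png

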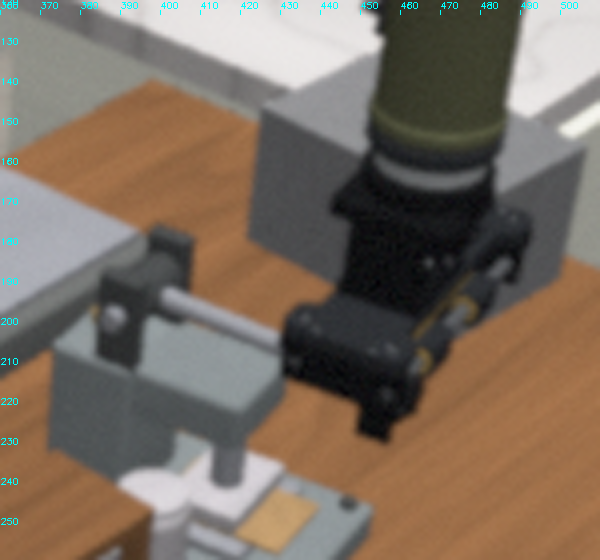

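```bash
python3 - <<'E'
from h import *
np.set_printoptions(precision=1,suppress=True)
s=cam("side");k=np.array([.4379,-.3303,.277]);ps=np.radians(9.7);ex=np.array([np.cos(ps),np.sin(ps),0]);ez=np.array([0,0,1.])
pv=k+ex*.17*np.cos(.65)-ez*.17*np.sin(.65);print(pv)
for a in(.6,.65,.7,.75):
    f=lambda r:proj(s,pv-ex*r*np.cos(.65-a)+ez*r*np.sin(.65-a))
    print(a,f(.04),f(.1),f(.17),pv-ex*.17*np.cos(.65-a)+ez*.17*np.sin(.65-a)-[0,0,.019])
E
```

```text
[ 0.6 -0.3  0.2]
0.6 [409.8 196.8] [431.5 203.5] [458.  211.6] [ 0.4 -0.3  0.2]
0.65 [409.7 197.5] [431.3 205.2] [457.6 214.5] [ 0.4 -0.3  0.2]
0.7 [409.6 198.1] [431.1 206.8] [457.  217.4] [ 0.4 -0.3  0.1]
0.75 [409.5 198.8] [430.7 208.5] [456.3 220.2] [ 0.4 -0.3  0.1]
```

The lever is at its bottom stop: force rose from 9.6 to 27 N over 2 mm, and the bar is below level at px (431,205). Easing it back up slowly, still holding.

```bash
python3 -m pendant '[0,0,0.15,0,0,0,10, 0,0,0.15,0,0,0,10, 0,0,0.15,0,0,0,10, 0,0,0.15,0,0,0,10, 0.02,0,0.15,0,0,0,10, 0.02,0,0.15,0,0,0,10, 0.03,0,0.15,0,0,0,10, 0.03,0.01,0.15,0,0,0,10, 0.04,0.01,0.15,0,0,0,10, 0.05,0.01,0.15,0,0,0,10]'
python3 -m pendant '[0.05,0.01,0.14,0,0,0,10, 0.06,0.01,0.14,0,0,0,10, 0.06,0.01,0.14,0,0,0,10, 0.07,0.01,0.14,0,0,0,10, 0.07,0.01,0.14,0,0,0,10, 0.08,0.01,0.14,0,0,0,10, 0,0,0,0,0,0,10]'
```

```text
time_s: 27.58
tool_pos: [0.4089, -0.3352, 0.197]
tool_rot: [-90.0, -0.1, -170.4]
force: [-0.8, -0.6, 0.6]
grip_width: 0.0257
time_s: 28.45
tool_pos: [0.4236, -0.3328, 0.2309]
tool_rot: [-90.1, -0.3, -170.5]
force: [-7.8, 0.5, 4.9]
grip_width: 0.0256
```

```bash
python3 -m pendant '[0.04,0.01,0.13,0,0,0,10, 0.07,0.01,0.13,0,0,0,10, 0.08,0.01,0.13,0,0,0,10, 0.08,0.01,0.12,0,0,0,10, 0.05,0.01,0.07,0,0,0,10, 0,0,0,0,0,0,10]'
```

```text
time_s: 29.2
tool_pos: [0.4389, -0.3302, 0.254]
tool_rot: [-90.0, 0.0, -170.4]
force: [-4.8, 2.0, 1.8]
grip_width: 0.0261
```

```bash
python3 -m pendant '[-0.03,0,0.06,0,0,0,10, 0,0,0.04,0,0,0,10, 0,0,0,0,0,0,10]'; python3 -m pendant '[0,0,0.05,0,0,0,10, 0,0,0,0,0,0,10]'; python3 - <<'E'
from h import *
s=cam("side");t=cam("top")
crop(s,360,80,150,140,4,"u_s.png")
E
```

```text
time_s: 29.58
tool_pos: [0.4393, -0.33, 0.2547]
tool_rot: [-90.1, 0.2, -170.3]
force: [6.6, -1.9, -16.5]
grip_width: 0.0259
time_s: 29.82
tool_pos: [0.4394, -0.33, 0.255]
tool_rot: [-90.1, 0.2, -170.3]
force: [9.8, -4.8, -23.8]
grip_width: 0.0261
```

View pics/u_s.png

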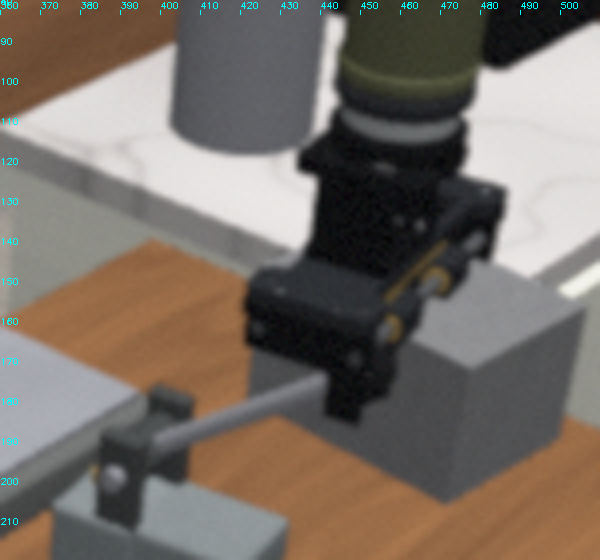

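The upper stop is reached: force reverses to −24 N and the bar line is as at the start. I'll relax, release and withdraw upward.

```bash
python3 -m pendant '[0.01,0,-0.08,0,0,0,10, 0,0,0,0,0,0,10, 0,0,0,0,0,0,24, 0,0,0,0,0,0,28, 0,0,0,0,0,0,34, 0,0,0,0,0,0,45, 0,0,0,0,0,0,60, 0,0,0,0,0,0,60]'
python3 -m pendant '[0,0,0.3,0,0,0,60, 0,0,0.6,0,0,0,60, 0,0,0.8,0,0,0,60, 0,0,0.8,0,0,0,60, 0,0,0.8,0,0,0,60, -0.2,-0.6,0,0,0,0,60, -0.3,-0.8,0,0,0,0,60, -0.3,-0.8,0,0,0,0,60, -0.3,-0.8,0,0,0,0,60, 0,0,0,0,0,0,60]'; python3 - <<'E'
from h import *
s=cam("side");t=cam("top")
for c in(s,t): cv2.imwrite(f"pics/fin_{c['n']}.png",c["image"][:,:,::-1])
E
```

```text
time_s: 30.92
tool_pos: [0.4379, -0.3305, 0.2568]
tool_rot: [-90.0, 0.0, -170.4]
force: [-0.2, -0.0, 0.2]
grip_width: 0.0552
time_s: 32.17
tool_pos: [0.3916, -0.4535, 0.3885]
tool_rot: [-90.0, -0.1, -170.7]
force: [0.8, -0.2, -0.5]
grip_width: 0.06
```

View pics/fin_side.png

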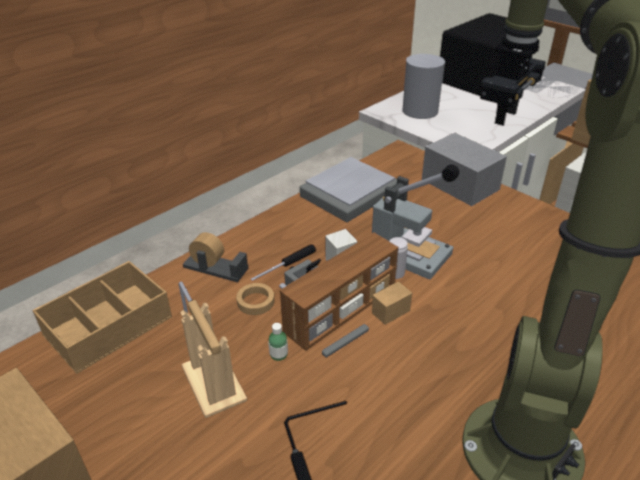

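View pics/fin_top.png

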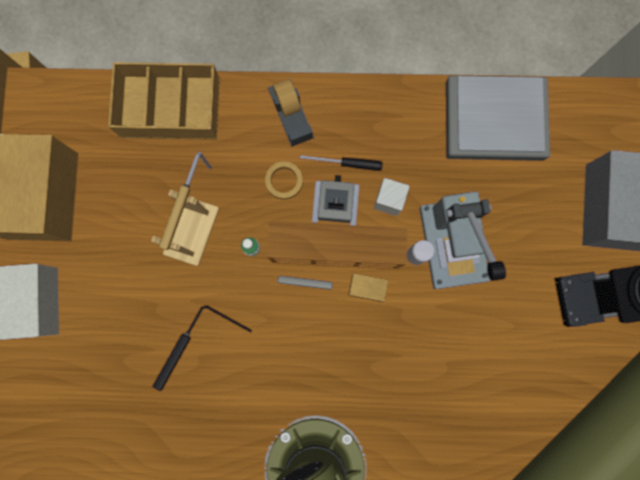

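Everything is in place: knob back at (497,270), paddle on at (336,205), rod in the stand, and bystanders unmoved. Handing in.

```bash
python3 -c "
from cell import env
print(env.sign_off())"
```

```text
the job is handed in; nothing more can be done
None
```

The job is done and handed in at about 32 s of the 67 s allowed; `sign_off` gives no verdict.

- **Switch:** I flipped the paddle with the tip of the wooden rod, without the gripper touching it. In the pictures it stopped moving while the arm pulled on another 12 mm. The top view puts it at about 0.98 of 1.0, so I take it as fully on against its stop.
- **Rod:** That extra pull turned the rod about 0.04 rad nose-up in the grip. I levelled it before laying it back. In both views it lies within about a pixel of where it started.
- **Lever:** I pulled it down until the force rose from 9.6 N to 27 N at the bottom stop, about 4 mm lower than I had calculated. I then eased it up at roughly 0.3 rad/s, holding on until it met the rest stop, and only then released it.
- **Other checks:** The final pictures show the knob and bystanders where they started. The gripper is clear of everything.
- **One disagreement:** The knob was about 4 mm off sideways from my first measurement. Closing the grip showed about 10 N of side load, which I took out before pulling.

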